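Reset the tripped dust extractor at its sunken key

TASK

The dust extractor has tripped; its controller is the orange box on the bench. With closed fingertips push the orange box's steel shutter by its black ridge fully open, towards the three small lamps, press the green reset key at the bottom of the well right down and keep it down for about a second, then come out of the well and push the shutter fully shut again. Push gently, do not grip or lift anything, leave the boxes standing where they are, and leave the blue box's controls and the tools around alone.

Things in the scene. Friction and masses are not known exactly. Their poses are not given: they have to be found in the camera images.
- orange_box: dust extractor's controller, the task's box: loose, 1.8 kg, 104 (x) x 170 (y) mm, orange top 56 mm above the bench. Origin at the centre of its underside, z up; box +y is within 0.45 rad of world +y. A round well 48 mm across, 30 mm deep is sunk in the top at box x 0, y -35 mm. Two rails 62 mm above the bench, 5 mm wide, at x +-34.5 mm, guide the shutter along box y
- orange_box_well (a point): centre of the mouth of the orange box's well, level with the top face (56 mm above the bench)
- orange_box_key_top (a point): centre of the top of the green reset key in the orange box's well: a flat round key 24 mm across, its top 22 mm below the well's mouth (34 mm above the bench) when up. It goes 5 mm straight down and springs back; about 1.5 N starts it, 5 N holds it fully down on its stop
- orange_box_key (a joint): travel of that key in m: 0 up, 0.005 fully down
- orange_box_ridge (a point): centre of the top of the black ridge on the orange box's shutter, a steel plate 62 (x) x 60 (y) x 3 mm whose upper face is 60 mm above the bench; the ridge stands across its middle, 34 mm long (box x), 8 mm thick (box y), top 77.5 mm above the bench. About 1.2 N along box y moves it; it stays where left
- orange_box_shutter (a joint): position of that shutter in m: 0 fully shut (ridge right over the well's centre), 0.058 fully open against its stop (moved to the box's +y; the well is then wholly clear)
- blue_box: another machine's controller, same build with a blue top; its key and shutter are to be left alone. Origin at the centre of its underside
- blue_box_key (a joint): travel of the blue box's key in m, 0 up
- blue_box_shutter (a joint): position of the blue box's shutter in m, 0 shut, 0.058 open
- yellow_screwdriver: loose screwdriver with a yellow handle, 27x174x24 mm, a bystander; origin at the centre of its underside
- masking_tape_roll: loose roll of cream masking tape, 98 mm across, 25 mm high, a bystander; origin at the centre of its underside
- black_tape_roll: loose roll of black tape, 57 mm across, 19 mm high, a bystander; origin at the centre of its underside
- small_offcut: loose pine offcut 45x60x30 mm, a bystander; origin at the centre of its underside
There are look-alikes about, which are no part of the job. Of the things that look like the orange_box, the larger one is meant.

How it is judged:
By the outcome, as a careful person would: the job done as asked, in the order asked, and still so for the second after the job is handed in, with the robot touching nothing.
It also fails if it takes over 51 s, if anything falls off the work surface, if the arm or the gripper's body presses on something with over 40 N, if the wrist force passes 120 N, or if a joint passes its speed limit or range.

ROBOT

A 6-joint arm with a two-finger parallel gripper is mounted at the origin on a cart in front of the work surface, level with it; the furniture and walls round the work are solid. World frame = base frame: x ahead of the robot, y to its left, z up, the work surface at z = 0. Lengths are in m, angles in rad, forces in N, time in s.
With the tool pointing down it reaches from about 0.25 to 0.725 m from the base axis. Payload 4 kg.
Tool frame: the origin (TCP) lies on the centre line of the jaws, within the pads' length; the fingertips stand 8 mm ahead of it and the grasp point (between the pads) lies 11 mm behind it (tip_reach is the distance from the TCP to the fingertips, in m); z points along the fingers, y is the line along which they close (so a half turn about z gives the same grasp; the last joint's range is limited). The gripper opens to 85 mm and grips with 20 to 120 N. Pads are 22 mm wide; open, the fingers measure 114 mm over their backs; the gripper's body (76 mm by 85 mm) begins 54 mm behind the grasp point. The pads swing forward as they close: fully open they stand 13 mm farther back than shut.
Start: joints at [-1.196, 0.241, 0.005, 1.335, 0, 1.571], TCP at [0.183, -0.465, 0.239] pointing down, gripper open.
Joint ranges: [-2.72, 2.72], [-1.05, 1.87], [-1.09, 1.28], [-1.99, 2.15], [-1.42, 1.44], [-3.14, 3.14]. Speed limits (rad/s): [2.79, 2.79, 3.14, 3.14, 3.14, 3.14].

INTERFACE

Orientations are given as [roll, pitch, yaw] about the fixed x, y, z axes, in that order (R = Rz(yaw) Ry(pitch) Rx(roll)).
In Python, from plant import sense, read_camera, get_calibration, close_job, tip_reach gives the robot as it stands.
- The arm moves only by the tool play_rows, never from a script. Its argument "increments" is one flat list of numbers, 5 for each row, row after row: the shift along the tool's x, y, z in mm, then the turn about the tool's z in rad, then the finger opening in mm, from 0 to 85.4. In form: [dx, dy, dz, spin, jaw, dx, dy, dz, spin, jaw, ...]. A call has 1 to 5 rows; each row is the pose to reach, as a shift and turn from the pose commanded when the call began, along the tool's axes at that moment; what a row does not reach only later rows make up. A row lasts 1/10 s, in which the tool goes at most 50 mm and 8.59 degrees, less where a joint would pass 70% of its speed; a pose out of reach is approached as far as the arm can. A call with a gripper value outside its range is refused whole. The fingers move at their own pace and stop on an object; "newtons" is the grip in N (left out, the last holds). Time passes only in rows, so rows that repeat a pose let the fingers close. It gives the time, the measured TCP pose, the force, the opening and the grip force at its end, in the units of the state.
- sense(): the state, without advancing time (a new reading comes with each control period).
- read_camera(name): name is "scene" or "top" or "wrist"; returns the picture (420x560x3 uint8, blue, green, red); there is no depth.
- get_calibration(name): a dict with "mtx" (3x3 intrinsics, pixels), "origin" and "rotation" of the camera in the world. Camera axes: x right, y down, z forward; pixel columns grow to the right and rows downward; lengths in m; the calibration is good to about 2 mm. A picture is of the moment at which its call begins: read the wrist's pose just before it. get_calibration takes no time and is no camera call; for the wrist camera it gives the pose at the moment of the call.
- close_job(): hands the job in; it is judged then, once.
The state is a dict: "time_s": time; "q": joint angles; "qd": joint speeds; "tau": joint torques, N m; "ee_pos": TCP position; "eef_rot": TCP orientation; "force": force on the tool from outside, world axes, zero at the start; "moment": the same for the moment, N m; "finger_gap": finger opening in m; "gripper_force": force on a finger pad.
Only numpy, scipy, OpenCV 4.12 (cv2) and the standard library are available. Lean on these libraries where they do the work, as an engineer would, in place of code of your own. Each camera call takes 0.05 s, during which the arm holds its last target. There are 200 camera calls.

## Working session

There is one attempt and no reset: what is moved stays moved. The work goes in short steps, Python scripts to look and compute and a tool call to move; the robot and the scene stay as the last step left them, time stands still between calls to the robot, and variables do not carry over. Pictures are saved under pics/ and viewed, at most 10 in all, crops included, and the job is handed in when it is done.

Besides the shell and the picture viewer there is one more tool, called after "Request:" in YAML: its name, and indented under it one key for each argument. play_rows: Moves the arm, as the interface text tells. Its arguments: {"type":"object","properties":{"increments":{"type":"array"},"newtons":{"type":"number"}},"required":["increments"]}

```bash
mkdir -p pics; python3 - <<'E'
from plant import *
import cv2
s=sense();print(s['time_s'],s['ee_pos'],s['eef_rot'],s['force'],tip_reach)
for n in("top","scene"):
    cv2.imwrite(f"pics/{n}0.png",read_camera(n))
    c=get_calibration(n);print(n,c)
E
```

```text
0.0 [ 0.1828276  -0.46473897  0.23842301] [-3.13954637e+00 -2.26386875e-05  3.74762123e-01] [-0.64252136 -0.82460703 -0.02934882] 0.008
top {'mtx': array([[407.55659448,   0.        , 279.14258512],
       [  0.        , 407.55659448, 202.75090933],
       [  0.        ,   0.        ,   1.        ]]), 'origin': array([0.42046791, 0.16232892, 0.9230318 ]), 'rotation': array([-3.01976119, -0.01270014, -1.56733583])}
scene {'mtx': array([[476.25009892,   0.        , 277.20640444],
       [  0.        , 476.25009892, 205.89290137],
       [  0.        ,   0.        ,   1.        ]]), 'origin': array([-0.37818761,  0.70965518,  0.65134036]), 'rotation': array([-2.06245744,  0.00462407, -2.09078204])}
```

View pics/top0.png

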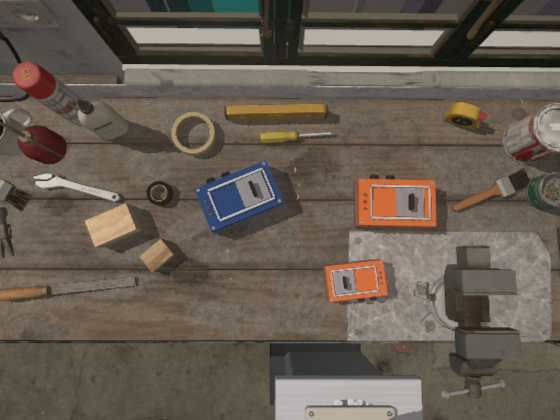

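View pics/scene0.png

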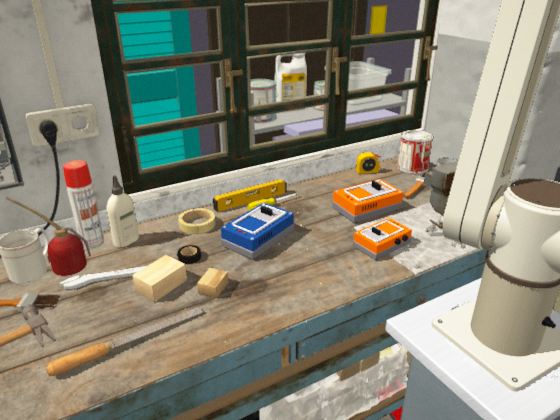

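The top view shows the large orange box around px (397,203). Its three lamps are on the left (world +y) and the ridge is near (412,203). The small orange box at (355,282) is the look-alike.

```bash
cat > h.py <<'E'
import numpy as np, cv2
from scipy.spatial.transform import Rotation as R
from plant import *
def cast(cal,px,z):
    px=np.atleast_2d(np.float64(px)); d=np.c_[px,np.ones(len(px))]@np.linalg.inv(cal['mtx']).T@R.from_euler('xyz',cal['rotation']).as_matrix().T
    return cal['origin']+d*((z-cal['origin'][2])/d[:,2])[:,None]
def orange(im):
    h=cv2.cvtColor(im,cv2.COLOR_BGR2HSV)
    return cv2.inRange(h,(4,150,120),(16,255,255))
def to_tool(p,s=None):
    s=s or sense(); return R.from_euler('xyz',s['eef_rot']).as_matrix().T@(np.array(p)-s['ee_pos'])*1000
E
python3 - <<'E'
from h import *
im=cv2.imread('pics/top0.png');c=get_calibration('top')
m=orange(im)
for k in cv2.findContours(m,cv2.RETR_EXTERNAL,cv2.CHAIN_APPROX_NONE)[0]:
    if cv2.contourArea(k)>400:
        r=cv2.minAreaRect(k);b=cv2.boxPoints(r);w=cast(c,b,.056)
        print(r,w[:,:2].round(4).tolist(),w.mean(0).round(4))
        e=[w[1]-w[0],w[2]-w[1]];print([ (np.linalg.norm(v).round(4),np.degrees(np.arctan2(v[1],v[0])).round(1)) for v in e])
print(cast(c,[[412,198]],.0775), R.from_euler('xyz',sense()['eef_rot']).as_matrix().round(3))
cv2.imwrite('pics/crop.png',cv2.resize(im[160:250,335:455],None,fx=6,fy=6,interpolation=cv2.INTER_CUBIC))
E
```

```text
((355.5418701171875, 280.3666076660156), (36.27813720703125, 59.2429313659668), 83.48019409179688) [[0.3935, 0.0566], [0.408, -0.0682], [0.3333, -0.0748], [0.3193, 0.0487]] [ 0.3635 -0.0094  0.056 ]
[(np.float64(0.1256), np.float64(-83.4)), (np.float64(0.075), np.float64(-175.0))]
((396.0, 202.5), (47.0, 80.0), 90.0) [[0.5793, -0.0145], [0.5803, -0.1885], [0.4783, -0.184], [0.4775, -0.0125]] [ 0.5288 -0.0999  0.056 ]
[(np.float64(0.174), np.float64(-89.7)), (np.float64(0.1021), np.float64(177.5))]
[[ 0.53549993 -0.12731128  0.0775    ]] [[ 0.931  0.366 -0.001]
 [ 0.366 -0.931  0.002]
 [-0.    -0.002 -1.   ]]
```

View pics/crop.png

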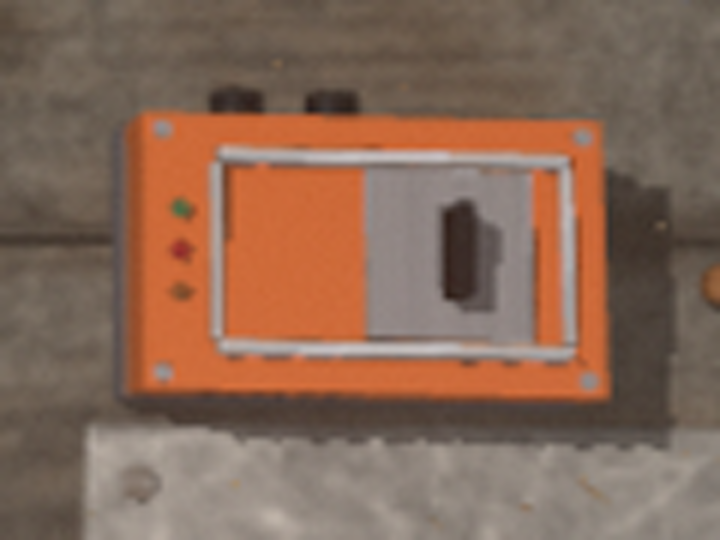

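```bash
python3 - <<'E'
from h import *
c=get_calibration('top');f=lambda p:[(335+x/6,160+y/6) for x,y in p]
s=cast(c,f([(163,129),(582,137),(589,381),(163,372)]),.056);print(s.round(4))
for a,b in((1,0),(2,3)):
    v=s[a]-s[b];v=-v;print(np.arctan2(-v[0],v[1]))
print(s.mean(0),cast(c,f([(458,250)]),.0775))
w=get_calibration('wrist');S=sense();print(to_tool(w['origin'],S),w['mtx'][0,0]);Rt=R.from_euler('xyz',S['eef_rot']).as_matrix();print((Rt.T@R.from_euler('xyz',w['rotation']).as_matrix()).round(3))
print(to_tool([.53,-.16,.26],S))
E
```

```text
[[ 0.5739 -0.0277  0.056 ]
 [ 0.5718 -0.1794  0.056 ]
 [ 0.4836 -0.1782  0.056 ]
 [ 0.4861 -0.0259  0.056 ]]
-0.013622628814374798
-0.01670380875011882
[ 0.52884943 -0.10279576  0.056     ] [[ 0.52772365 -0.12562336  0.0775    ]]
[  75.10079778   -0.76322031 -134.3815645 ] 368.4323207053885
[[ 0.    -0.957 -0.291]
 [ 1.     0.     0.   ]
 [ 0.    -0.291  0.957]]
[ 434.64389948 -156.58152994  -21.21391887]
```

Request:
play_rows:
  increments: [45,-16,-20,0.08,0,90,-32,-20,0.16,0,135,-48,-20,0.24,0,180,-64,-20,0.32,0,225,-80,-20,0.39,0]
  newtons: 30

```text
time_s: 0.6
ee_pos: [0.364, -0.3069, 0.259]
eef_rot: [-3.141, 0.0, -0.019]
force: [1.3, -1.0, 0.4]
finger_gap: 0.0124
gripper_force: 0.0
```

```bash
python3 - <<'E'
from h import *
S=sense();print(S['ee_pos'],S['eef_rot'],S['finger_gap'],to_tool([.53,-.16,.2],S))
E
```

```text
[ 0.3640335  -0.30693798  0.25903996] [-3.14131952e+00  4.03402847e-04 -1.86794586e-02] 0.01235377972756379 [ 163.21678962 -149.99621877   59.0150921 ]
```

Request:
play_rows:
  increments: [33,-30,10,0,0,66,-60,20,0,0,100,-90,35,0,0,132,-120,48,0,0,163,-150,59,0,0]

```text
time_s: 1.1
ee_pos: [0.5291, -0.1593, 0.199]
eef_rot: [-3.141, 0.001, -0.015]
force: [0.1, -1.4, 0.3]
finger_gap: 0.0001
gripper_force: 0.0
```

Request:
play_rows:
  increments: [0,0,0,0,0,0,0,0,0,0,0,0,0,0,0]

```text
time_s: 1.4
ee_pos: [0.5277, -0.1615, 0.2003]
eef_rot: [3.141, 0.001, -0.016]
force: [0.4, -0.4, -0.2]
finger_gap: 0.0
gripper_force: 0.0
```

```bash
python3 - <<'E'
from h import *
import json
S=sense();c=get_calibration('wrist');im=read_camera('wrist');cv2.imwrite('pics/w1.png',im)
json.dump({k:np.array(v).tolist() for k,v in c.items()},open('w1.json','w'))
print(S['ee_pos'],S['eef_rot'],S['force'],S['finger_gap'])
E
```

```text
[ 0.52774867 -0.16146367  0.2002642 ] [ 3.14145762e+00  7.97932132e-04 -1.58404114e-02] [ 0.42478018 -0.38392296 -0.24710069] 1.663364318312713e-05
```

View pics/w1.png

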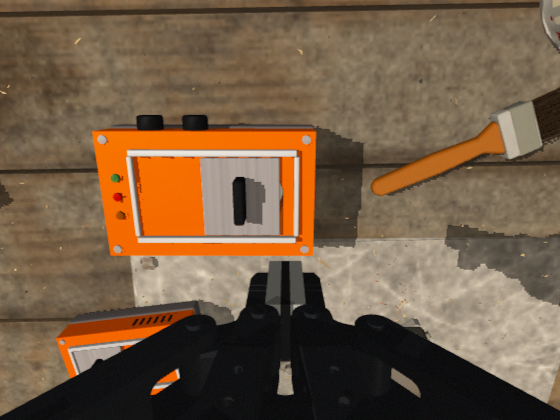

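The wrist view has the orange box's screws at (101,140), (306,140), (305,250) and (117,250). The ridge is at (239,201), and a sliver of the well shows at (281,192), so the shutter starts slightly open.

```bash
python3 - <<'E'
from h import *
import json
c={k:np.array(v) for k,v in json.load(open('w1.json')).items()};im=cv2.imread('pics/w1.png')
s=cast(c,[(101,140),(306,140),(305,250),(117,250)],.056);print(s.round(4))
m=orange(im);k=max(cv2.findContours(m[:260],cv2.RETR_EXTERNAL,cv2.CHAIN_APPROX_NONE)[0],key=cv2.contourArea)
q=cv2.approxPolyDP(cv2.convexHull(k),8,True)[:,0];w=cast(c,q,.056);print(q.tolist(),w.round(4).tolist())
b=(im.max(2)<45).astype(np.uint8);b[:165]=0;b[235:]=0;b[:,:215]=0;b[:,268:]=0
n,l,st,ce=cv2.connectedComponentsWithStats(b);i=1+st[1:,4].argmax();print(st[i],ce[i])
x,y,W,H,_=st[i];print(cast(c,[(x,y),(x+W,y+H),(x+W/2,y+H/2)],.0775).round(4))
print(cast(c,[(203,200),(281,200)],.060).round(4))
E
```

```text
[[ 0.5755 -0.0238  0.056 ]
 [ 0.5731 -0.1768  0.056 ]
 [ 0.4844 -0.1761  0.056 ]
 [ 0.4868 -0.0226  0.056 ]]
[[316, 132], [312, 255], [110, 255], [92, 131]] [[0.5788, -0.1843, 0.056], [0.4799, -0.1818, 0.056], [0.4825, -0.0162, 0.056], [0.5822, -0.0182, 0.056]]
[233 177  13  48 551] [239.18874773 200.26678766]
[[ 0.5502 -0.1239  0.0775]
 [ 0.5141 -0.1315  0.0775]
 [ 0.5325 -0.1276  0.0775]]
[[ 0.529  -0.0972  0.06  ]
 [ 0.5281 -0.1574  0.06  ]]
```

Request:
play_rows:
  increments: [2,0,30,0,0,2,0,60,0,0,2,0,90,0,0,2,0,112,0,0,2,0,124,0,0]

```text
time_s: 1.95
ee_pos: [0.5285, -0.162, 0.0749]
eef_rot: [-3.141, 0.002, -0.018]
force: [-0.3, 0.4, 0.4]
finger_gap: 0.0004
gripper_force: 0.0
```

Request:
play_rows:
  increments: [0,-4,0,0,0,0,-8,0,0,0,0,-12,0,0,0,0,-16,0,0,0,0,-20,0,0,0]

```text
time_s: 2.45
ee_pos: [0.5316, -0.141, 0.0774]
eef_rot: [3.14, -0.002, -0.015]
force: [0.9, -2.0, 1.4]
finger_gap: 0.0001
gripper_force: 0.9
```

Request:
play_rows:
  increments: [0,-3,0,0,0,0,-6,0,0,0,0,-9,0,0,0,0,-12,0,0,0,0,-15,0,0,0]

```text
time_s: 2.95
ee_pos: [0.5311, -0.1259, 0.0764]
eef_rot: [3.141, -0.0, -0.015]
force: [1.3, -1.2, 2.1]
finger_gap: 0.0
gripper_force: 1.0
```

Request:
play_rows:
  increments: [0,-3,0,0,0,0,-6,0,0,0,0,-9,0,0,0,0,-12,0,0,0,0,-15,0,0,0]

```text
time_s: 3.45
ee_pos: [0.5312, -0.1108, 0.0763]
eef_rot: [3.142, -0.0, -0.015]
force: [1.1, -0.9, 0.9]
finger_gap: 0.0001
gripper_force: 0.9
```

Request:
play_rows:
  increments: [0,-3,0,0,0,0,-6,0,0,0,0,-9,0,0,0,0,-11,0,0,0,0,-13,0,0,0]

```text
time_s: 3.95
ee_pos: [0.5313, -0.0978, 0.0762]
eef_rot: [-3.142, 0.0, -0.015]
force: [0.5, -2.1, 0.6]
finger_gap: -0.0003
gripper_force: 0.8
```

Request:
play_rows:
  increments: [0,-1,0,0,0,0,-2,0,0,0,0,-3,0,0,0,0,-3,0,0,0]

```text
time_s: 4.35
ee_pos: [0.5313, -0.0949, 0.0762]
eef_rot: [-3.141, 0.0, -0.015]
force: [0.3, -1.1, 1.4]
finger_gap: 0.0001
gripper_force: 0.5
```

Request:
play_rows:
  increments: [0,-1,0,0,0,0,-2,0,0,0,0,-3,0,0,0,0,-3,0,0,0]

```text
time_s: 4.75
ee_pos: [0.5313, -0.0942, 0.0763]
eef_rot: [3.137, 0.0, -0.017]
force: [-0.0, -7.9, 0.7]
finger_gap: -0.0001
gripper_force: 3.6
```

Request:
play_rows:
  increments: [0,-1,0,0,0,0,-2,0,0,0,0,-2,0,0,0]

```text
time_s: 5.05
ee_pos: [0.5313, -0.0929, 0.0763]
eef_rot: [3.136, 0.0, -0.017]
force: [0.3, -9.9, 0.7]
finger_gap: 0.0002
gripper_force: 4.4
```

Request:
play_rows:
  increments: [0,-1,0,0,0,0,-1,0,0,0]

```text
time_s: 5.25
ee_pos: [0.5313, -0.0919, 0.0763]
eef_rot: [3.136, 0.0, -0.017]
force: [0.1, -9.9, -0.2]
finger_gap: 0.0002
gripper_force: 4.5
```

The stop was reached at about -0.0945. The force then plateaued at 9.9 N, so the box may have slid about 2 mm. I'll back off and look again.

Request:
play_rows:
  increments: [0,10,0,0,0,0,25,-5,0,0,0,45,-30,0,0,0,50,-60,0,0,0,50,-80,0,0]

```text
time_s: 5.75
ee_pos: [0.531, -0.1405, 0.1582]
eef_rot: [-3.141, -0.001, -0.017]
force: [1.1, 0.2, 0.4]
finger_gap: 0.0
gripper_force: 0.0
```

Request:
play_rows:
  increments: [0,0,0,0,0,0,0,0,0,0,0,0,0,0,0]

```text
time_s: 6.05
ee_pos: [0.5297, -0.1388, 0.1549]
eef_rot: [-3.141, 0.003, -0.015]
force: [-0.1, 0.1, 0.5]
finger_gap: -0.0001
gripper_force: 0.0
```

```bash
python3 - <<'E'
from h import *
import json
S=sense();c=get_calibration('wrist');im=read_camera('wrist');cv2.imwrite('pics/w2.png',im)
json.dump({k:np.array(v).tolist() for k,v in c.items()},open('w2.json','w'))
print(S['ee_pos'],S['eef_rot'],S['force'])
h=cv2.cvtColor(im,cv2.COLOR_BGR2HSV);g=cv2.inRange(h,(45,90,40),(85,255,255))
n,l,st,ce=cv2.connectedComponentsWithStats(g)
for i in range(1,n):
    if st[i,4]>100: print(st[i],ce[i],cast(c,ce[i],.034).round(4))
E
```

```text
[ 0.52965327 -0.13875898  0.15492937] [-3.14059523e+00  2.71093245e-03 -1.51360435e-02] [-0.13419363  0.08610987  0.49734716]
[263 189  32  33 817] [278.74663403 204.64626683] [[ 0.5316 -0.1331  0.034 ]]
```

View pics/w2.png

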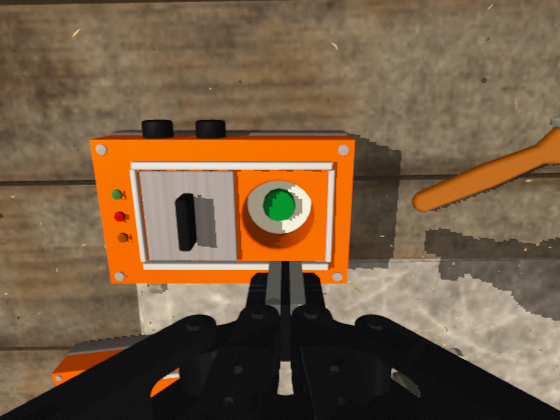

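The well is wholly clear, and the green key is at px (279,205). The ridge is at (185,222). Next I go down over the key.

Request:
play_rows:
  increments: [1,-5,30,0,0,1,-5,60,0,0,1,-5,85,0,0,1,-5,100,0,0,1,-5,103,0,0]

```text
time_s: 6.6
ee_pos: [0.529, -0.1331, 0.0498]
eef_rot: [-3.14, 0.007, -0.015]
force: [-0.2, -0.3, -0.8]
finger_gap: -0.0
gripper_force: 0.0
```

Request:
play_rows:
  increments: [0,0,0,0,0,0,0,3,0,0,0,0,6,0,0,0,0,8,0,0,0,0,8,0,0]

```text
time_s: 7.1
ee_pos: [0.5318, -0.1341, 0.0454]
eef_rot: [3.142, -0.0, -0.015]
force: [-0.1, 0.5, -0.7]
finger_gap: 0.0001
gripper_force: 0.0
```

Request:
play_rows:
  increments: [0,0,2,0,0,0,0,4,0,0,0,0,5,0,0,0,0,6,0,0,0,0,6,0,0]

```text
time_s: 7.6
ee_pos: [0.5321, -0.1341, 0.0396]
eef_rot: [3.141, -0.001, -0.015]
force: [-0.0, -0.4, 3.2]
finger_gap: 0.0001
gripper_force: 1.5
```

Request:
play_rows:
  increments: [0,0,1,0,0,0,0,2,0,0,0,0,3,0,0,0,0,3,0,0]

```text
time_s: 8.0
ee_pos: [0.5321, -0.1341, 0.037]
eef_rot: [3.141, -0.001, -0.015]
force: [-1.3, 0.6, 7.9]
finger_gap: 0.0006
gripper_force: 3.8
```

Request:
play_rows:
  increments: [0,0,1,0,0,0,0,1,0,0,0,0,1,0,0]

```text
time_s: 8.3
ee_pos: [0.5321, -0.1341, 0.0369]
eef_rot: [3.141, -0.001, -0.015]
force: [-3.0, 0.5, 12.8]
finger_gap: -0.0002
gripper_force: 6.6
```

The position has stopped changing while the force climbs, so the key is on its stop. I'll hold it there.

Request:
play_rows:
  increments: [0,0,0,0,0,0,0,0,0,0,0,0,0,0,0,0,0,0,0,0,0,0,0,0,0]

```text
time_s: 8.8
ee_pos: [0.5321, -0.1341, 0.0369]
eef_rot: [3.141, -0.001, -0.015]
force: [-3.1, 1.6, 12.2]
finger_gap: 0.0002
gripper_force: 6.5
```

Request:
play_rows:
  increments: [0,0,0,0,0,0,0,0,0,0,0,0,0,0,0,0,0,0,0,0]

```text
time_s: 9.2
ee_pos: [0.5321, -0.1341, 0.0369]
eef_rot: [3.141, -0.001, -0.015]
force: [-4.3, 0.6, 13.6]
finger_gap: -0.0003
gripper_force: 6.5
```

Request:
play_rows:
  increments: [0,0,-10,0,0,0,0,-30,0,0,0,0,-55,0,0,0,0,-75,0,0,0,0,-80,0,0]

```text
time_s: 9.7
ee_pos: [0.5331, -0.1343, 0.1173]
eef_rot: [3.141, -0.003, -0.015]
force: [0.6, -0.4, 0.5]
finger_gap: 0.0001
gripper_force: 0.0
```

Request:
play_rows:
  increments: [0,-30,0,0,0,0,-60,0,0,0,0,-90,0,0,0,0,-92,0,0,0,0,-92,0,0,0]

```text
time_s: 10.2
ee_pos: [0.5325, -0.0414, 0.1143]
eef_rot: [3.141, 0.002, -0.013]
force: [-0.8, 0.6, 0.3]
finger_gap: 0.0
gripper_force: 0.0
```

Request:
play_rows:
  increments: [0,0,15,0,0,0,0,30,0,0,0,0,41,0,0,0,0,41,0,0]

```text
time_s: 10.6
ee_pos: [0.5315, -0.0428, 0.0722]
eef_rot: [-3.142, 0.004, -0.017]
force: [-0.9, 0.8, -0.4]
finger_gap: 0.0005
gripper_force: 0.0
```

Request:
play_rows:
  increments: [0,3,0,0,0,0,6,0,0,0,0,10,0,0,0,0,14,0,0,0,0,18,0,0,0]

```text
time_s: 11.1
ee_pos: [0.5332, -0.0603, 0.0747]
eef_rot: [-3.141, -0.001, -0.015]
force: [0.2, 1.5, 0.4]
finger_gap: 0.0
gripper_force: 0.7
```

Request:
play_rows:
  increments: [0,4,0,0,0,0,8,0,0,0,0,12,0,0,0,0,16,0,0,0,0,20,0,0,0]

```text
time_s: 11.6
ee_pos: [0.5329, -0.0803, 0.0745]
eef_rot: [-3.142, -0.001, -0.015]
force: [0.5, 0.3, 2.2]
finger_gap: -0.0001
gripper_force: 1.0
```

Request:
play_rows:
  increments: [0,4,0,0,0,0,8,0,0,0,0,12,0,0,0,0,16,0,0,0,0,20,0,0,0]

```text
time_s: 12.1
ee_pos: [0.5324, -0.1004, 0.0743]
eef_rot: [3.142, -0.0, -0.015]
force: [0.8, 2.0, 2.7]
finger_gap: 0.0003
gripper_force: 1.0
```

Request:
play_rows:
  increments: [0,2,0,0,0,0,4,0,0,0,0,6,0,0,0,0,8,0,0,0,0,8,0,0,0]

```text
time_s: 12.6
ee_pos: [0.532, -0.1083, 0.0742]
eef_rot: [3.141, 0.0, -0.016]
force: [0.2, 1.0, 0.9]
finger_gap: -0.0
gripper_force: 0.4
```

Request:
play_rows:
  increments: [0,1,0,0,0,0,2,0,0,0,0,3,0,0,0,0,3,0,0,0]

```text
time_s: 13.0
ee_pos: [0.532, -0.1111, 0.0742]
eef_rot: [3.142, 0.0, -0.015]
force: [1.0, 0.9, 0.9]
finger_gap: -0.0001
gripper_force: 0.5
```

Request:
play_rows:
  increments: [0,1,0,0,0,0,2,0,0,0,0,2,0,0,0]

```text
time_s: 13.3
ee_pos: [0.532, -0.1132, 0.0742]
eef_rot: [3.142, 0.0, -0.015]
force: [0.4, 0.9, -0.1]
finger_gap: -0.0
gripper_force: 0.5
```

Request:
play_rows:
  increments: [0,1,0,0,0,0,2,0,0,0,0,2,0,0,0]

```text
time_s: 13.6
ee_pos: [0.5319, -0.1152, 0.0742]
eef_rot: [3.142, 0.0, -0.015]
force: [-0.2, 0.9, -0.1]
finger_gap: 0.0005
gripper_force: 0.4
```

Request:
play_rows:
  increments: [0,1,0,0,0,0,2,0,0,0,0,2,0,0,0]

```text
time_s: 13.9
ee_pos: [0.5319, -0.1169, 0.0742]
eef_rot: [-3.141, 0.0, -0.015]
force: [0.9, 0.9, 0.4]
finger_gap: 0.0003
gripper_force: 1.0
```

Request:
play_rows:
  increments: [0,1,0,0,0,0,1,0,0,0]

```text
time_s: 14.1
ee_pos: [0.5319, -0.117, 0.0742]
eef_rot: [-3.139, 0.0, -0.015]
force: [0.0, 5.0, 0.3]
finger_gap: 0.0002
gripper_force: 2.4
```

The shutter has stopped and the force is 5 N, so it is on its shut stop. I'll back away and check.

Request:
play_rows:
  increments: [0,-5,0,0,0,0,-15,0,0,0,0,-20,-20,0,0,0,-20,-60,0,0,0,-20,-100,0,0]

```text
time_s: 14.6
ee_pos: [0.5316, -0.0976, 0.1747]
eef_rot: [3.141, 0.002, -0.015]
force: [1.2, 0.4, 0.2]
finger_gap: 0.0004
gripper_force: 0.0
```

Request:
play_rows:
  increments: [0,0,-10,0,0,0,0,-10,0,0,0,0,-10,0,0]

```text
time_s: 14.9
ee_pos: [0.5317, -0.0978, 0.1832]
eef_rot: [3.141, 0.002, -0.015]
force: [-0.4, -0.2, -1.1]
finger_gap: -0.0
gripper_force: 0.0
```

```bash
python3 - <<'E'
from h import *
c=get_calibration('wrist');im=read_camera('wrist');cv2.imwrite('pics/w3.png',im)
m=orange(im);k=max(cv2.findContours(m[:265],cv2.RETR_EXTERNAL,cv2.CHAIN_APPROX_NONE)[0],key=cv2.contourArea)
print(cast(c,cv2.approxPolyDP(cv2.convexHull(k),8,True)[:,0],.056).round(4).tolist(),sense()['ee_pos'])
E
```

```text
[[0.5791, -0.1815, 0.056], [0.4827, -0.1799, 0.056], [0.4861, -0.0139, 0.056], [0.5823, -0.0158, 0.056]] [ 0.53121749 -0.09777446  0.18251122]
```

View pics/w3.png

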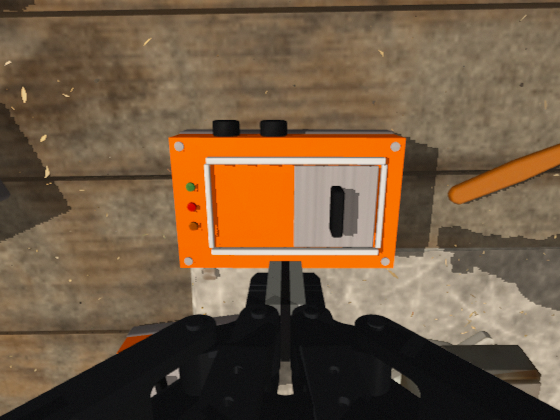

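The ridge is at (337,211), and the shutter edge at about 379 px sits against the end bar, so it is fully shut. The box has shifted only about 2 mm.

```bash
python3 -c "
from plant import *
print(close_job())"
```

```text
the job is handed in; nothing more can be done
None
```

I opened the orange box's shutter fully, held the reset key on its stop for about 1.2 s, pushed the shutter fully shut again and handed the job in at about 15 s; the box slid about 2 mm when the shutter met its open stop.

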